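# Catch a framework's loop with the sprung anode hook of the electropolisher

### The job

Connect the anode of the electropolisher to the metal framework clamped on the carrier in its white nest: swing the anode arm in slowly, hold its red plunger pressed so that the sprung hook reaches out below the framework's loop, and feel the hook gently home against the bar of the loop without straining it. Then ease the plunger up, not letting it snap, so that the hook rises and catches the bar from below with the full pull of its spring, and let go. Do not push the carrier about or touch it or the framework with the gripper, and leave the bottle, the plaster cast and the tape roll alone.

Things in the scene. Friction and masses are not known exactly. Their poses are not given: they have to be found in the camera images.
- polisher: Electropolisher: low grey box 175 x 190 x 24 mm, stainless top, fixed. Origin: centre of its underside, on the worktop; x runs from the white nest to the steel column, z up, y to the left of x. The column (axis of the anode arm) stands at x = +60 mm, y = 0; the middle of the nest at x = -50 mm, y = 0.
- anode_arm (a joint): Angle (rad) of the aluminium arm about the column. 0: grabber over the middle of the nest; it grows to 1.30 as the arm swings to the polisher's +y side, where it starts, and ends at -0.22 the other way. Swings easily (0.5 N at the cap), stays where left, keeps its height (80 to 105 mm over the worktop). The grabber's axis is 110 mm from the column's.
- plunger: Sprung plunger of the grabber: red knurled round cap 21 mm across, 16 mm high, one piece with the stem and hook. Origin: centre of the cap, 142 mm over the worktop when up; z up. Pressing it pushes the hook out as far, up to a hard stop at 13 mm; its spring takes 2.5 N at first, 8 N at the stop. The black barrel below (16 to 18 mm across) reaches from 69 to 116 mm over the worktop.
- nose (a point): Middle of the flat lower end (nose, 14 mm across) of the black barrel, on the grabber's axis, 69 mm over the worktop. Axes of the arm: at arm angle 0 they are the polisher's. The arm swings inward along -y.
- hook (a point): Middle of the hook's trough, on its floor, on the grabber's axis; 1 mm below the nose with the plunger up, 14 mm when fully pressed, 7 mm with the bar caught. J-hook in the arm's y-z plane, 5 mm wide, floor 2.5 mm thick; trough from y = -3 to +3 mm between the shank (+y) and a lip 3.5 mm high, 2.5 mm thick (-y), which goes first when the arm swings in.
- nest (a point): Centre of the white nest's upper face, 27 mm over the worktop; axes as the polisher's. Rails 4 mm high keep the carrier in place with 0.5 to 1 mm of play.
- framework: Cast cobalt-chrome denture framework clamped on a dark steel carrier 68 x 84 x 15 mm, 0.8 kg together, standing loose in the nest. Origin: underside of the carrier, below the middle of the framework; axes as the polisher's. A staple-shaped hanging loop (sprue) stands on the framework, see point loop. More than 9 N from the hook bends it.
- loop (a point): Usual place of the middle of the loop's bar, 37 mm above the carrier's underside. The bar is square, 4 x 4 mm, runs along x, 22 mm clear between its legs, top 3 mm below the nose. On each casting the loop stands elsewhere, up to 10 mm to either side (y); this is not measured. Pressed 11 mm or more, the hook passes under the bar till its shank meets it.
- alcohol: White bottle, 48 mm across, 134 mm high, standing beside the polisher on its -y side. Origin: centre of its underside. Leave it.
- cast_spare: Small plaster tooth cast on a blue base, 49 x 47 x 45 mm, beside the polisher on its -y side. Origin: centre of its underside. Leave it.
- tape_roll: Roll of beige tape lying flat, 96 mm across, 25 mm high, beside the polisher on its +y side. Origin: centre of its underside. Leave it.
Things that resemble listed ones, but are neither listed nor needed, are in the scene too. What is shaped like the framework but blue or orange is not meant.

How it is judged:
By the outcome, as a careful person would: the job done as asked, in the order asked, and still so for the second after the job is handed in, with the robot touching nothing.
It also fails if it takes over 56 s, if anything falls off the work surface, if the arm or the gripper's body presses on something with over 40 N, if the wrist force passes 120 N, or if a joint passes its speed limit or range.

### The arm

A 6-joint arm with a two-finger parallel gripper is mounted at the origin on a cart in front of the work surface, level with it; the furniture and walls round the work are solid. World frame = base frame: x ahead of the robot, y to its left, z up, the work surface at z = 0. Lengths are in m, angles in rad, forces in N, time in s.
With the tool pointing down it reaches from about 0.35 to 0.975 m from the base axis. Payload 4.9 kg.
Tool frame: the origin (TCP) lies at the very end of the fingers, on their centre line; the grasp point (between the pads) lies 19 mm behind it (ctrl.grasp_offset is the distance from the TCP to the grasp point, in m); z points along the fingers, y is the line along which they close (so a half turn about z gives the same grasp; the last joint's range is limited). The gripper opens to 85 mm and grips with 20 to 120 N. Pads are 22 mm wide; open, the fingers measure 114 mm over their backs; the gripper's body (76 mm by 85 mm) begins 54 mm behind the grasp point. The pads swing forward as they close: fully open they stand 13 mm farther back than shut.
Start: joints at [-1.297, 0.053, 1.613, -0, 1.476, -0.119], TCP at [0.239, -0.577, 0.231] pointing down, gripper open.
Joint ranges: [-3.01, 3.01], [-1.01, 2.22], [0.06, 2.58], [-1.02, 4.17], [0.09, 2.62], [-3.14, 3.14]. Speed limits (rad/s): [2.57, 2.57, 3.14, 3.14, 3.14, 3.14].

### API

Orientations are given as a rotation vector (axis times angle).
In Python, from station import ctrl, optics gives the robot as it stands.
- The arm moves only by the shell command python3 -m handwheel 'ROWS' [OPENING] [FORCE]. ROWS is JSON, a list of rows, each an object of numbers: "tx", "ty", "tz": the shift along the tool's x, y, z in mm; "roll": the turn about the tool's z in rad. A call has 1 to 12 rows; each row shifts and turns the commanded pose from where the row before left it, along the tool's axes as they then stand; what a row does not reach is not made up. A row lasts 1/12 s, in which the tool goes at most 41.7 mm and 7.16 degrees, less where a joint would pass 70% of its speed; a pose out of reach is approached as far as the arm can. A call with a gripper value outside its range is refused whole. OPENING is the finger opening in mm, from 0 to 85.4, set as the call begins (- or left out, the last holds). The fingers move at their own pace and stop on an object; FORCE is the grip in N (left out, the last holds). Time passes only in rows, so rows that do not move let the fingers close. It gives the time, the measured TCP pose, the force, the opening and the grip force at its end, in the units of the state.
- ctrl.get_obs(): the state, without advancing time (a new reading comes with each control period).
- optics.get_image(name): name is "scene" or "top" or "wrist"; returns (picture, depth): 384x512x3 uint8, red, green, blue; 384x512 float32, m along the optical axis (not along the pixel's ray), 0 where there is no reading.
- optics.camera_params(name): a dict with "mtx" (3x3 intrinsics, pixels), "extrinsics" (4x4, takes a point from camera to world coordinates); the wrist camera has in their place "tool_from_camera" (4x4, takes a point from camera to tool coordinates, whose origin is the TCP and whose axes are the flange's). Camera axes: x right, y down, z forward; pixel columns grow to the right and rows downward; lengths in m; the calibration is good to about 2 mm. A picture is of the moment at which its call begins: read the wrist's pose just before it. camera_params takes no time and is no camera call.
- ctrl.finish_job(): hands the job in; it is judged then, once.
The state is a dict: "t": time; "q": joint angles; "dq": joint speeds; "effort": joint torques, N m; "tool_pos": TCP position; "tool_rot": TCP orientation; "contact_force": force on the tool from outside, world axes, zero at the start; "wrist_torque": the same for the moment, N m; "opening": finger opening in m; "grip_force": force on a finger pad.
Only numpy, scipy, OpenCV 4.12 (cv2) and the standard library are available. Lean on these libraries where they do the work, as an engineer would, in place of code of your own. Each camera call takes 0.05 s, during which the arm holds its last target. There are 200 camera calls.

## Working session

There is one attempt and no reset: what is moved stays moved. The work goes in short steps, Python scripts to look and compute and a shell command to move; the robot and the scene stay as the last step left them, time stands still between calls to the robot, and variables do not carry over. Pictures are saved under pics/ and viewed, at most 10 in all, crops included, and the job is handed in when it is done.

```bash
mkdir -p pics; ls
cat > h.py <<'E'
import numpy as np, cv2
from station import ctrl, optics
def snap(name,fn=None):
    o=ctrl.get_obs(); im,d=optics.get_image(name)
    if fn:
        cv2.imwrite('pics/'+fn+'.png',im[:,:,::-1]); np.savez('pics/'+fn+'.npz',im=im,d=d,pos=o['tool_pos'],rot=o['tool_rot'])
    return o,im,d
def T(name,pos=None,rot=None):
    p=optics.camera_params(name)
    if 'extrinsics' in p: return p['mtx'],np.array(p['extrinsics'])
    W=np.eye(4);W[:3,:3]=cv2.Rodrigues(np.array(rot,float))[0];W[:3,3]=pos
    return p['mtx'],W@np.array(p['tool_from_camera'])
def world(name,u,v,d,pos=None,rot=None):
    K,E=T(name,pos,rot);K=np.array(K)
    z=d
    c=np.stack([(u-K[0,2])/K[0,0]*z,(v-K[1,2])/K[1,1]*z,z,np.ones_like(z)],-1)
    return (c@E.T)[...,:3]
def cloud(fn,name):
    f=np.load('pics/'+fn+'.npz'); d=f['d']; v,u=np.mgrid[:384,:512].astype(float)
    return f['im'],d,world(name,u,v,d.astype(float),f['pos'],f['rot'])
E
python3 - <<'E'
from h import *
a=snap('scene','s0')[1];b=snap('top','t0')[1];
print(ctrl.get_obs())
for n in('scene','top','wrist'):print(n,optics.camera_params(n))
E
```

```text
pics
{'t': 0.1, 'q': array([-1.29700211e+00,  5.33131692e-02,  1.61420257e+00,  3.82072870e-05,
        1.47602228e+00, -1.18996524e-01]), 'dq': array([ 8.14321814e-04, -1.19428252e-03, -2.01193093e-03, -1.12467106e-03,
        1.44179318e-03,  9.33823802e-05]), 'effort': array([-3.38805012e-05, -3.94898343e+01, -3.71366286e+01, -1.36406470e-04,
        3.86374086e-03,  2.75619101e-06]), 'tool_pos': array([ 0.23908216, -0.57682732,  0.23014473]), 'tool_rot': array([-3.07929572e+00, -6.12650856e-01,  1.76605431e-04]), 'contact_force': array([-0.20695578,  0.487025  , -0.15514406]), 'wrist_torque': array([-0.03000354,  0.01450782, -0.02427859]), 'grip_force': 0.0, 'opening': 0.08541073576204122}
scene {'mtx': array([[368.84336528,   0.        , 255.56653566],
       [  0.        , 368.84336528, 191.36260745],
       [  0.        ,   0.        ,   1.        ]]), 'extrinsics': array([[-0.88286604, -0.21937729,  0.41523626,  0.14101568],
       [-0.46946444,  0.43538643, -0.76814178,  0.74887935],
       [-0.01227537, -0.87310496, -0.48737773,  0.55414225],
       [ 0.        ,  0.       
[... 289 characters left out ...]
6826, -0.0155449 , -0.03195982,  0.04670698],
       [ 0.03297573, -0.07020743, -0.99698722,  1.03060387],
       [ 0.        ,  0.        ,  0.        ,  1.        ]])}
wrist {'mtx': array([[320.52544699,   0.        , 256.93788999],
       [  0.        , 320.52544699, 192.14129129],
       [  0.        ,   0.        ,   1.        ]]), 'tool_from_camera': array([[ 4.87149459e-04, -9.58804784e-01, -2.84065395e-01,
         7.24045168e-02],
       [ 9.99999422e-01,  1.94941991e-04,  1.05693220e-03,
        -2.17929584e-05],
       [-9.58015379e-04, -2.84065746e-01,  9.58804325e-01,
        -1.42502177e-01],
       [ 0.00000000e+00,  0.00000000e+00,  0.00000000e+00,
         1.00000000e+00]])}
```

View pics/s0.png

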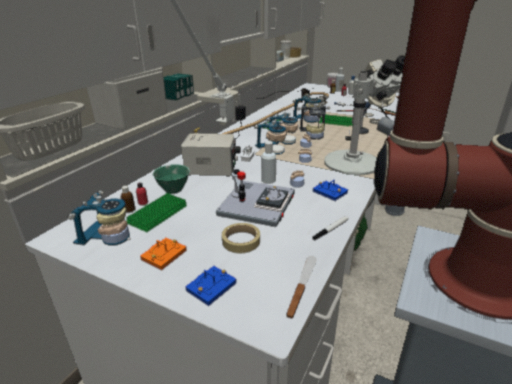

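View pics/t0.png

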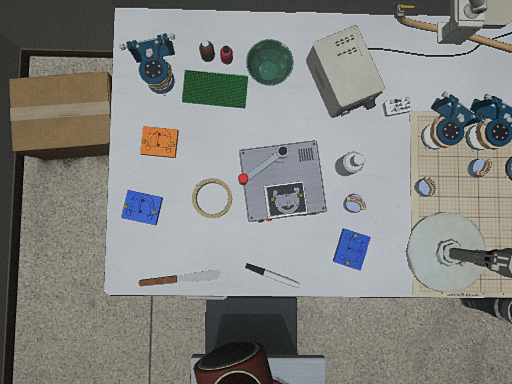

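Scene: the grey framework is in the nest at top pixel (288,200), the column at (283,151) and the red cap at (243,179). Things that could be mistaken for them are the blue frameworks at (142,207) and (351,249), the orange one at (160,141), and the small red bottle at (226,54), which could pass for the cap. I choose the grey framework and the cap on the arm's end, and will check both in a crop and in depth.

Run:
```python
from h import *
im,d,P=cloud('t0','top')
c=im[130:235,225:345]; cv2.imwrite('pics/tc.png',cv2.resize(c,None,fx=5,fy=5,interpolation=cv2.INTER_CUBIC)[:,:,::-1])
# red cap
r=im.astype(int); m=(r[...,0]>140)&(r[...,1]<70)&(r[...,2]<70); m[:150]=0;m[210:]=0;m[:,:225]=0;m[:,260:]=0
q=P[m]; print('cap top',m.sum(),q.mean(0),q.min(0),q.max(0), np.median(q[:,2]))
mm=m&(P[...,2]>np.median(q[:,2])-.006); print(P[mm].mean(0),np.ptp(P[mm],0))
im2,d2,P2=cloud('s0','scene'); r=im2.astype(int); m=(r[...,0]>140)&(r[...,1]<70)&(r[...,2]<70); m[:160]=0;m[190:]=0;m[:,:225]=0;m[:,260:]=0
q=P2[m]; print('scene cap',m.sum(),q.mean(0),q.min(0),q.max(0))
# polisher body top face z 15..32mm
z=P[...,2]; box=np.zeros_like(m);box[135:228,232:335]=1
m=box&(z>.017)&(z<.031); q=P[m][:,:2].astype(np.float32)
print('body z',np.median(P[m][:,2]),cv2.minAreaRect(q))
m=box&(z>.012)&(z<.06);m=cv2.morphologyEx(m.astype(np.uint8),cv2.MORPH_OPEN,np.ones((3,3))); print(cv2.minAreaRect(P[m>0][:,:2].astype(np.float32)))
# table height
print('table z',np.median(z[230:240,200:220]))
for name,zr in(('arm',(.09,.13)),('carrier',(.036,.050)),('loop',(.055,.075))):
    m=box&(z>zr[0])&(z<zr[1]); q=P[m]; 
    if len(q): print(name,len(q),q.mean(0),cv2.minAreaRect(q[:,:2].astype(np.float32)))
```

```text
cap top 62 [0.5634242  0.04441338 0.1511804 ] [0.55502566 0.03683916 0.1457361 ] [0.57197182 0.05359333 0.15431841] 0.15124683246575277
[0.5634242  0.04441338 0.1511804 ] [0.01694617 0.01675417 0.0085823 ]
scene cap 20 [0.56103896 0.04822382 0.14940978] [0.5531025  0.04202586 0.14649988] [0.56911432 0.05498714 0.1511062 ]
body z 0.025530637984194415 ((0.570056676864624, -0.05214995890855789), (0.17797566950321198, 0.19030357897281647), 8.410167694091797)
((0.5700578689575195, -0.05215832591056824), (0.17797566950321198, 0.19028666615486145), 8.410167694091797)
table z 0.0016206122928014155
arm 300 [ 0.6085062  -0.01496734  0.09554352] ((0.5955849289894104, -0.004259273409843445), (0.025676315650343895, 0.13107243180274963), 42.14737319946289)
carrier 972 [ 0.52629363 -0.05797857  0.0445306 ] ((0.5575866103172302, -0.05404100567102432), (0.13348785042762756, 0.08709435164928436), 6.356060981750488)
loop 36 [ 0.52484209 -0.06186075  0.06394799] ((0.5226743221282959, -0.05858530476689339), (0.027809949591755867, 0.07194272428750992), 1.3034770488739014)
```

View pics/tc.png

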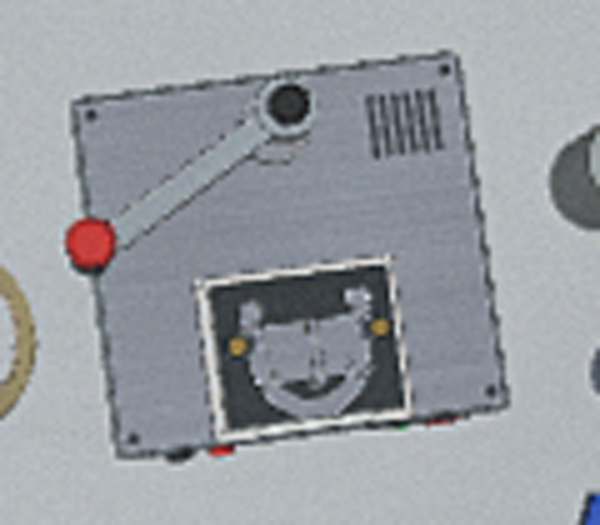

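Crop: red cap at (91,243) on the anode arm, column at (289,103), and grey framework on the dark carrier at (305,350) with brass clamps. These are the right objects. The measured cap-to-column distance is 110 mm and the cap top is at 151 mm, both as they should be. Next I move to look closely at the loop with the wrist camera.

```bash
python3 - <<'E'
from h import *
im,d,P=cloud('t0','top'); z=P[...,2]
print('column z',z[145:156,277:290].max(), 'bottle',P[150:172,340:365][P[150:172,340:365][...,2]>.1].mean(0))
for u,v in((273,199),(301,195)): print(P[v-2:v+3,u-2:u+3,2].max())
E
python3 -m handwheel '[{"tx":15,"ty":-13},{"tx":27,"ty":-25},{"tx":27,"ty":-25},{"tx":27,"ty":-25},{"tx":27,"ty":-25},{"tx":27,"ty":-25},{"tx":27,"ty":-25},{"tx":27,"ty":-25}]'
python3 -m handwheel '[{"tx":27,"ty":-25},{"tx":27,"ty":-25},{"tx":27,"ty":-25},{"tx":27,"ty":-25},{"tx":27,"ty":-25},{"tx":27,"ty":-25},{"tx":20,"ty":-20},{"tx":12,"ty":-12},{},{}]'
python3 - <<'E'
from h import *
snap('wrist','w1')
E
```

```text
column z 1.0306038665253185 bottle [ 0.60542888 -0.19532488  0.1482433 ]
0.05670195953279411
0.05712662426482984$[0]: bad value
$[0]: bad value
```

View pics/w1.png

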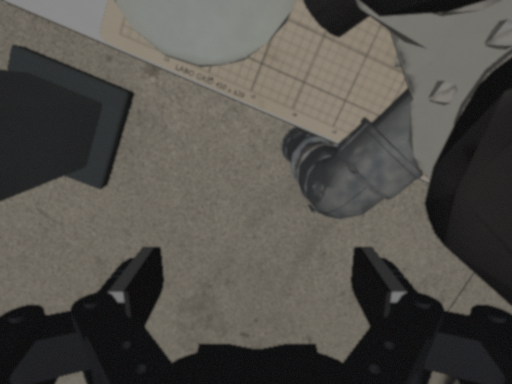

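The moves were refused, so the picture shows only the floor from the start pose. The rows probably need all four keys.

```bash
python3 -m handwheel '[{"tx":15,"ty":-13,"tz":0,"roll":0},{"tx":27,"ty":-25,"tz":0,"roll":0},{"tx":27,"ty":-25,"tz":0,"roll":0},{"tx":27,"ty":-25,"tz":0,"roll":0},{"tx":27,"ty":-25,"tz":0,"roll":0},{"tx":27,"ty":-25,"tz":0,"roll":0},{"tx":27,"ty":-25,"tz":0,"roll":0},{"tx":27,"ty":-25,"tz":0,"roll":0}]'
```

```text
t: 0.82
tool_pos: [0.3559, -0.3238, 0.231]
tool_rot: [-3.081, -0.612, 0.0]
contact_force: [0.3, -0.4, -0.1]
opening: 0.0855
grip_force: 0.0
```

```bash
python3 -m handwheel '[{"tx":27,"ty":-25,"tz":0,"roll":0},{"tx":27,"ty":-25,"tz":0,"roll":0},{"tx":27,"ty":-25,"tz":0,"roll":0},{"tx":27,"ty":-25,"tz":0,"roll":0},{"tx":27,"ty":-25,"tz":0,"roll":0},{"tx":27,"ty":-25,"tz":0,"roll":0},{"tx":20,"ty":-20,"tz":0,"roll":0},{"tx":12,"ty":-12,"tz":0,"roll":0},{"tx":0,"ty":0,"tz":0,"roll":0},{"tx":0,"ty":0,"tz":0,"roll":0}]'
python3 - <<'E'
from h import *
snap('wrist','w2')
E
```

```text
t: 1.65
tool_pos: [0.4652, -0.0827, 0.231]
tool_rot: [3.08, 0.616, -0.001]
contact_force: [0.4, 0.7, 0.2]
opening: 0.0855
grip_force: 0.0
```

View pics/w2.png

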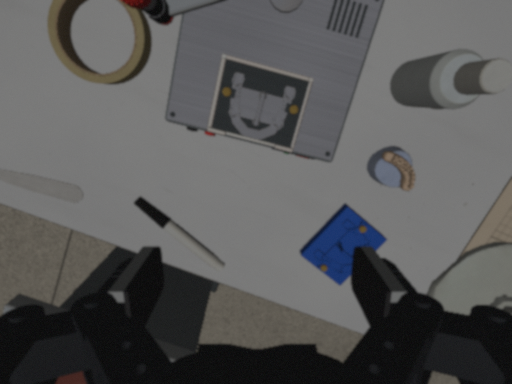

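Wrist view: framework in the nest at (260,103), the loop's bar seen as a light strip near (262,105), clamps at (226,91) and (294,110), cap at (135,3). Next I measure from the depth.

Run:
```python
from h import *
im,d,P=cloud('w2','wrist'); z=P[...,2]
box=np.zeros(z.shape,bool); box[45:160,200:325]=1
m=box&(z>.057)&(z<.075); n,l,s,c=cv2.connectedComponentsWithStats(m.astype(np.uint8))
for i in range(1,n):
    if s[i,4]>8: q=P[l==i]; print('hi',s[i],q.mean(0),cv2.minAreaRect(q[:,:2].astype(np.float32)),np.median(q[:,2]))
print('nest rail etc: z hist',np.histogram(z[box],bins=np.arange(0,.09,.005))[0])
m=box&(z>.036)&(z<.052); print('carrier',cv2.minAreaRect(P[m][:,:2].astype(np.float32)))
m=box&(z>.018)&(z<.033); print(np.median(z[m]))
# corners of the polisher seen: edge line, front edge
mb=(z>.012)&(z<.03)&(np.arange(384)[:,None]<165); mb[:,:160]=0; mb[:,390:]=0
n,l,s,c=cv2.connectedComponentsWithStats(mb.astype(np.uint8)); i=1+np.argmax(s[1:,4]); print('body',s[i],cv2.minAreaRect(P[l==i][:,:2].astype(np.float32)))
cv2.imwrite('pics/w2c.png',cv2.resize(im[45:160,200:325],None,fx=5,fy=5,interpolation=cv2.INTER_CUBIC)[:,:,::-1])
```

```text
hi [254  94  11  32 141] [ 0.52254071 -0.06091281  0.06565951] ((0.5222880244255066, -0.060918666422367096), (0.029512930661439896, 0.0038977046497166157), 8.423547744750977) 0.06568701094006107
nest rail etc: z hist [ 781    0    3   92 4456 1417  828   20 4108 1390  219    1   31  110
    0    0    0]
carrier ((0.5255255103111267, -0.05942654609680176), (0.06815358996391296, 0.08410971611738205), 8.335657119750977)
0.02450596840317587
body [  165     0   219   163 19619] ((0.5645670294761658, -0.05333242565393448), (0.16867415606975555, 0.19190311431884766), 9.196237564086914)
```

View pics/w2c.png

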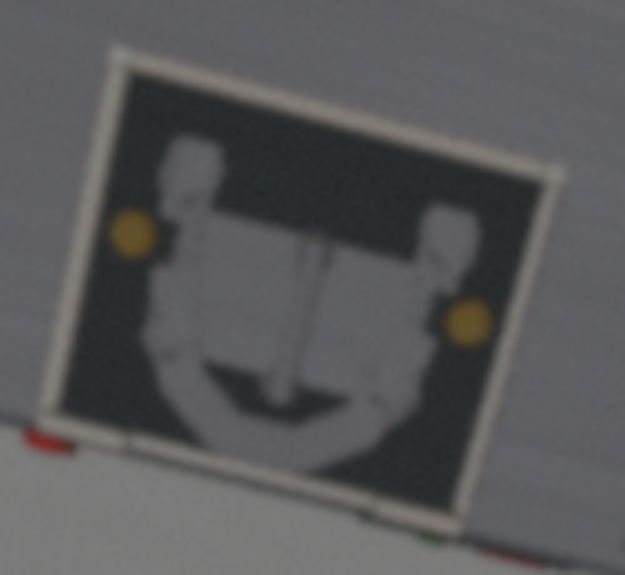

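```bash
python3 -m handwheel '[{"tx":20,"ty":-16,"tz":0,"roll":0},{"tx":27,"ty":-20,"tz":0,"roll":0},{"tx":27,"ty":-20,"tz":0,"roll":0},{"tx":27,"ty":-20,"tz":0,"roll":0},{"tx":20,"ty":-16,"tz":0,"roll":0},{"tx":12,"ty":-12,"tz":0,"roll":0}]'
python3 -m handwheel '[{"tx":0,"ty":0,"tz":0,"roll":0.12},{"tx":0,"ty":0,"tz":0,"roll":0.12},{"tx":0,"ty":0,"tz":0,"roll":0.12},{"tx":0,"ty":0,"tz":0,"roll":0.12},{"tx":0,"ty":0,"tz":0,"roll":0.12},{"tx":0,"ty":0,"tz":0,"roll":0.12},{"tx":0,"ty":0,"tz":0,"roll":0.12},{"tx":0,"ty":0,"tz":0,"roll":0.12},{"tx":0,"ty":0,"tz":0,"roll":0.12},{"tx":0,"ty":0,"tz":0,"roll":0.12},{"tx":0,"ty":0,"tz":0,"roll":0.12},{"tx":0,"ty":0,"tz":0,"roll":0}]' 
python3 -m handwheel '[{"tx":0,"ty":0,"tz":0,"roll":0},{"tx":0,"ty":0,"tz":0,"roll":0}]' 40
python3 - <<'E'
from h import *
snap('wrist','w3')
im,d,P=cloud('w3','wrist'); z=P[...,2]
r=im.astype(int); m=(r[...,0]>90)&(r[...,1]<.45*r[...,0])&(r[...,2]<.45*r[...,0])&(z>.12)&(z<.17); print(m.sum(),P[m].mean(0),np.median(z[m]),cv2.minEnclosingCircle(P[m&(z>.145)][:,:2].astype(np.float32)), np.argwhere(m).mean(0))
E
```

```text
t: 2.2
tool_pos: [0.5493, 0.0641, 0.2311]
tool_rot: [-3.081, -0.612, 0.0]
contact_force: [-0.0, -0.3, -0.7]
opening: 0.0854
grip_force: 0.0
t: 3.2
tool_pos: [0.5484, 0.0621, 0.2311]
tool_rot: [2.807, -1.411, -0.0]
contact_force: [-0.1, -0.3, 0.2]
opening: 0.0853
grip_force: 0.0
t: 3.37
tool_pos: [0.5483, 0.0629, 0.2312]
tool_rot: [2.811, -1.403, -0.0]
contact_force: [-0.8, 0.2, -0.2]
opening: 0.0641
grip_force: 0.0
530 [0.56358475 0.04315799 0.14971861] 0.14977847607903927 ((0.5636635422706604, 0.04303869232535362), 0.010174398310482502) [166.84716981 256.48867925]
```

View pics/w3.png

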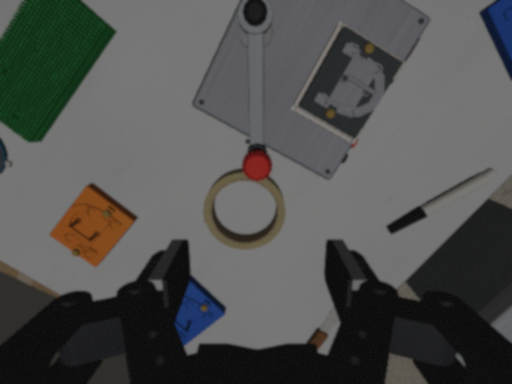

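Wrist view: cap at (257,166), arm up to the column at (256,14), loop at about (357,82) near the nest. Now I fit the column, the bar and the geometry in this view.

Run:
```python
from h import *
im,d,P=cloud('w3','wrist'); z=P[...,2]
b=np.zeros(z.shape,bool);b[0:40,230:285]=1
print('z col',np.histogram(z[b],bins=np.arange(0.02,.16,.01))[0])
q=P[b&(z>.085)]; print(q.mean(0)); 
zt=z[b&(z<.3)].max(); m=b&(z>zt-.006)&(z<zt+.001); print(zt,m.sum(),cv2.minEnclosingCircle(P[m][:,:2].astype(np.float32)))
g=b&(im.max(2)<60); print('dark',g.sum(),P[g].mean(0),np.argwhere(g).mean(0))
m=np.zeros(z.shape,bool);m[40:120,310:400]=1;m&=(z>.06)&(z<.075); print('bar',m.sum(),P[m].mean(0),cv2.minAreaRect(P[m][:,:2].astype(np.float32)))
m=np.zeros(z.shape,bool);m[20:150,280:420]=1;m&=(z>.036)&(z<.046)
print('carrier',cv2.minAreaRect(P[m][:,:2].astype(np.float32)))
# arm centreline
m=np.zeros(z.shape,bool);m[40:140,225:290]=1;m&=(z>.09)&(z<.115)
print('arm',cv2.fitLine(P[m][:,:2].astype(np.float32),cv2.DIST_HUBER,0,.01,.01).ravel(),np.median(z[m]))
```

```text
z col [804 144   0   0   0   3  60 550 524   0   0   0   0   0]
[ 0.62840239 -0.04017432  0.10132827]
0.10807508330758159 515 ((0.630733847618103, -0.043407049030065536), 0.009437299333512783)
dark 501 [ 0.62967809 -0.04253643  0.10806909] [ 11.84431138 254.77045908]
bar 167 [ 0.52355237 -0.06036253  0.06546419] ((0.5229590535163879, -0.060714639723300934), (0.030081531032919884, 0.004183546639978886), 8.304433822631836)
carrier ((0.5263709425926208, -0.05932069942355156), (0.06845653057098389, 0.08425520360469818), 8.266016006469727)
arm [ 6.1162031e-01 -7.9115146e-01  5.9705800e-01  2.6182347e-04] 0.09067301864647037
```

```bash
python3 -m handwheel '[{"tx":12,"ty":0,"tz":5,"roll":0},{"tx":12.4,"ty":0,"tz":15,"roll":0},{"tx":0,"ty":0,"tz":18,"roll":0},{"tx":0,"ty":0,"tz":18,"roll":0},{"tx":0,"ty":0,"tz":18,"roll":0},{"tx":0,"ty":0,"tz":16,"roll":0},{"tx":0,"ty":0,"tz":10,"roll":0},{"tx":0,"ty":0,"tz":5,"roll":0},{"tx":0,"ty":0,"tz":0,"roll":0},{"tx":0,"ty":0,"tz":0,"roll":0}]' 40
python3 -m handwheel '[{"tx":0,"ty":0,"tz":0,"roll":0},{"tx":0,"ty":0,"tz":0,"roll":0},{"tx":0,"ty":0,"tz":0,"roll":0},{"tx":0,"ty":0,"tz":0,"roll":0},{"tx":0,"ty":0,"tz":0,"roll":0},{"tx":0,"ty":0,"tz":0,"roll":0}]' 10 30
python3 - <<'E'
from h import *
o,im,d=snap('wrist','w4')
im,d,P=cloud('w4','wrist'); z=P[...,2]
r=im.astype(int); m=(r[...,0]>90)&(r[...,1]<.45*r[...,0])&(r[...,2]<.45*r[...,0])&(z>.12)&(z<.17); print(m.sum(),P[m].mean(0),P[m].min(0),P[m].max(0),o['tool_pos'],o['contact_force'],o['opening'],o['grip_force'])
E
```

```text
t: 4.25
tool_pos: [0.5635, 0.044, 0.1268]
tool_rot: [-2.81, 1.405, -0.001]
contact_force: [0.4, 0.2, 0.8]
opening: 0.0398
grip_force: 0.0
t: 4.75
tool_pos: [0.5638, 0.0441, 0.1272]
tool_rot: [-2.81, 1.404, -0.003]
contact_force: [0.7, -1.3, 2.7]
opening: 0.0196
grip_force: 29.3
1418 [0.56499456 0.04259335 0.14886727] [0.55342863 0.0328863  0.14450317] [0.57507165 0.05275074 0.15074744] [0.563786   0.04406115 0.12720602] [ 0.65749269 -1.27721411  2.67191446] 0.019584206940608175 29.281073226593435
```

```bash
python3 -m handwheel '[{"tx":0.02,"ty":1.64,"tz":0,"roll":-0.015},{"tx":0.05,"ty":3.28,"tz":0,"roll":-0.03},{"tx":0.05,"ty":3.28,"tz":0,"roll":-0.03},{"tx":0.05,"ty":3.28,"tz":0,"roll":-0.03},{"tx":0.05,"ty":3.28,"tz":0,"roll":-0.03},{"tx":0.05,"ty":3.28,"tz":0,"roll":-0.03},{"tx":0.05,"ty":3.28,"tz":0,"roll":-0.03},{"tx":0.05,"ty":3.28,"tz":0,"roll":-0.03},{"tx":0.05,"ty":3.28,"tz":0,"roll":-0.03},{"tx":0.05,"ty":3.28,"tz":0,"roll":-0.03},{"tx":0.05,"ty":3.28,"tz":0,"roll":-0.03},{"tx":0.02,"ty":1.64,"tz":0,"roll":-0.015}]'
python3 - <<'E'
from h import *
im,d,P=cloud('w2','wrist'); z=P[...,2]
C=np.array([.6298,-.0432]); v=P[...,:2]-C; r=np.hypot(v[...,0],v[...,1]); th=np.degrees(np.arctan2(v[...,1],v[...,0]))%360
for a in range(150,200,3):
    m=(abs(r-.110)<.005)&(th>=a)&(th<a+3)&(z<.062); q=z[m]
    if len(q): print(a,len(q),np.percentile(q,[50,98]).round(4))
E
```

```text
t: 5.8
tool_pos: [0.5389, 0.0177, 0.1269]
tool_rot: [-3.003, 0.922, -0.004]
contact_force: [3.3, -1.7, 2.6]
opening: 0.0195
grip_force: 29.3
150 56 [0.0242 0.0256]
153 59 [0.0242 0.0259]
156 58 [0.0244 0.0258]
159 54 [0.0244 0.0261]
162 51 [0.0305 0.0323]
165 39 [0.0411 0.0483]
168 58 [0.0482 0.054 ]
171 64 [0.0453 0.0541]
174 59 [0.0455 0.0477]
177 63 [0.0451 0.0472]
180 61 [0.0448 0.0466]
183 61 [0.0449 0.0465]
186 44 [0.0447 0.046 ]
189 31 [0.0449 0.0466]
192 58 [0.0448 0.0458]
195 60 [0.045  0.0468]
198 61 [0.0451 0.0463]
```

```bash
python3 -m handwheel '[{"tx":0.12,"ty":1.64,"tz":0,"roll":-0.015},{"tx":0.15,"ty":3.28,"tz":0,"roll":-0.03},{"tx":0.15,"ty":3.28,"tz":0,"roll":-0.03},{"tx":0.1,"ty":3.28,"tz":0,"roll":-0.03},{"tx":0.1,"ty":3.28,"tz":0,"roll":-0.03},{"tx":0.05,"ty":3.28,"tz":0,"roll":-0.03},{"tx":0.05,"ty":3.28,"tz":0,"roll":-0.03},{"tx":0.05,"ty":3.28,"tz":0,"roll":-0.03},{"tx":0.05,"ty":3.28,"tz":0,"roll":-0.03},{"tx":0.02,"ty":1.64,"tz":0,"roll":-0.015}]'
```

```text
t: 6.63
tool_pos: [0.5259, -0.0086, 0.1267]
tool_rot: [-3.1, 0.51, -0.002]
contact_force: [3.5, -1.7, 3.7]
opening: 0.0195
grip_force: 29.3
```

```bash
python3 -m handwheel '[{"tx":0.12,"ty":1.64,"tz":0,"roll":-0.015},{"tx":0.15,"ty":3.28,"tz":0,"roll":-0.03},{"tx":0.15,"ty":3.28,"tz":0,"roll":-0.03},{"tx":0.15,"ty":3.28,"tz":0,"roll":-0.03},{"tx":0.1,"ty":3.28,"tz":0,"roll":-0.03},{"tx":0.1,"ty":3.28,"tz":0,"roll":-0.03},{"tx":0.05,"ty":3.28,"tz":0,"roll":-0.03},{"tx":0.05,"ty":3.28,"tz":0,"roll":-0.03},{"tx":0.05,"ty":3.28,"tz":0,"roll":-0.03},{"tx":0.02,"ty":1.64,"tz":0,"roll":-0.015},{"tx":0,"ty":0,"tz":0,"roll":0},{"tx":0,"ty":0,"tz":0,"roll":0}]'
python3 - <<'E'
from h import *
snap('wrist','w5');snap('scene','s5')
a=cv2.imread('pics/s5.png')[130:230,190:320]; cv2.imwrite('pics/s5c.png',cv2.resize(a,None,fx=5,fy=5,interpolation=cv2.INTER_CUBIC))
E
```

```text
t: 7.63
tool_pos: [0.5204, -0.0373, 0.1264]
tool_rot: [3.14, -0.091, 0.0]
contact_force: [3.1, -1.5, 3.4]
opening: 0.0192
grip_force: 29.3
```

View pics/s5c.png

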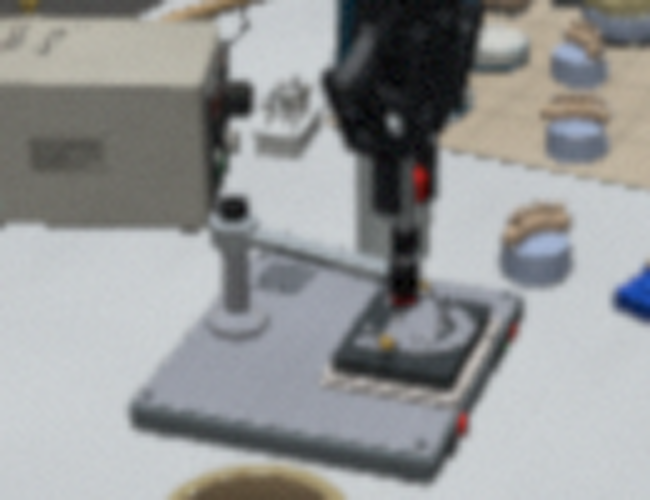

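View: the cap is held in the fingers at (420,182), the barrel hangs over the carrier at (403,270), and the arm runs to the column. The hook is past the raised saddle and still short of the bar, so I press now.

```bash
python3 -m handwheel '[{"tx":0.1,"ty":2.2,"tz":0,"roll":-0.02},{"tx":0.2,"ty":0,"tz":1,"roll":0},{"tx":0.1,"ty":0,"tz":1.5,"roll":0},{"tx":0,"ty":0,"tz":1.5,"roll":0},{"tx":0,"ty":0,"tz":1.5,"roll":0},{"tx":0,"ty":0,"tz":1.5,"roll":0},{"tx":0,"ty":0,"tz":1,"roll":0},{"tx":0,"ty":0,"tz":1,"roll":0},{"tx":0,"ty":0,"tz":0,"roll":0},{"tx":0,"ty":0,"tz":0,"roll":0}]'
```

```text
t: 8.57
tool_pos: [0.5203, -0.0396, 0.1175]
tool_rot: [3.141, -0.058, -0.001]
contact_force: [-1.0, 0.2, 6.5]
opening: 0.0198
grip_force: 29.6
```

```bash
python3 -m handwheel '[{"tx":0,"ty":0,"tz":1,"roll":0},{"tx":0,"ty":0,"tz":1,"roll":0},{"tx":0,"ty":0,"tz":0.6,"roll":0},{"tx":0,"ty":0,"tz":0,"roll":0},{"tx":0,"ty":0,"tz":0,"roll":0}]'
python3 - <<'E'
from h import *
import time
o,im,d=snap('wrist','w6')
im,d,P=cloud('w6','wrist'); z=P[...,2]
for n in('w4','w5','w6'):
    im,d,P=cloud(n,'wrist');z=P[...,2]
    r=im.astype(int); m=(r[...,0]>90)&(r[...,1]<.45*r[...,0])&(r[...,2]<.45*r[...,0])&(z>.10)&(z<.17); print(n,m.sum(),np.percentile(P[m][:,2],[10,50,90]),np.load('pics/'+n+'.npz')['pos'])
for i in range(1): print(o['contact_force'])
E
```

```text
t: 8.98
tool_pos: [0.5203, -0.0396, 0.1151]
tool_rot: [3.141, -0.058, -0.002]
contact_force: [-1.6, -1.0, 6.2]
opening: 0.0197
grip_force: 29.7
w4 1418 [0.14788177 0.14901451 0.14983199] [0.563786   0.04406115 0.12720602]
w5 1466 [0.14673551 0.14815228 0.14894919] [ 0.52040543 -0.03733427  0.12637182]
w6 1479 [0.1354651  0.13687656 0.13771069] [ 0.52032144 -0.03956905  0.11505621]
[-1.6033194  -0.96725293  6.23405293]
```

```bash
python3 -m handwheel '[{"tx":0,"ty":1.64,"tz":0,"roll":-0.015},{"tx":0,"ty":1.64,"tz":0,"roll":-0.015},{"tx":0,"ty":1.64,"tz":0,"roll":-0.015},{"tx":0,"ty":1.64,"tz":0,"roll":-0.015},{"tx":0,"ty":1.64,"tz":0,"roll":-0.015},{"tx":0,"ty":1.64,"tz":0,"roll":-0.015},{"tx":0,"ty":1.64,"tz":0,"roll":-0.015},{"tx":0,"ty":1.64,"tz":0,"roll":-0.015},{"tx":0,"ty":1.64,"tz":0,"roll":-0.015},{"tx":0,"ty":0,"tz":0,"roll":0},{"tx":0,"ty":0,"tz":0,"roll":0}]'
cat > f.py <<'E'
from h import *
F=[];Q=[]
for i in range(6):
    optics.get_image('wrist'); o=ctrl.get_obs(); F.append(np.r_[o['contact_force'],o['wrist_torque']]);Q.append(o['tool_pos'])
F=np.array(F);m=F.mean(0);p=np.mean(Q,0)
v=p[:2]-[.6298,-.0432]; th=np.arctan2(v[1],v[0])%(2*np.pi); t=np.array([-np.sin(th),np.cos(th)])
print('t %.2f th %.2f r %.4f z %.4f'%(o['t'],np.degrees(th),np.hypot(*v),p[2]),'Ftan %.2f Frad %.2f Fz %.2f'%(m[:2]@t,m[:2]@(v/np.hypot(*v)),m[2]),'sd',F.std(0)[:3].round(2),'M',m[3:].round(3))
E
python3 f.py
```

```text
t: 9.95
tool_pos: [0.5208, -0.0545, 0.1152]
tool_rot: [3.138, 0.154, -0.001]
contact_force: [-1.4, -2.3, 7.4]
opening: 0.0194
grip_force: 29.7
t 10.25 th 185.88 r 0.1096 z 0.1152 Ftan 0.83 Frad 1.44 Fz 6.83 sd [0.37 0.38 0.3 ] M [-0.191  0.206 -0.072]
```

```bash
python3 -m handwheel '[{"tx":0,"ty":0.8,"tz":0,"roll":-0.0075},{"tx":0,"ty":0.8,"tz":0,"roll":-0.0075},{"tx":0,"ty":0.8,"tz":0,"roll":-0.0075},{"tx":0,"ty":0.8,"tz":0,"roll":-0.0075},{"tx":0,"ty":0.8,"tz":0,"roll":-0.0075},{"tx":0,"ty":0,"tz":0,"roll":0},{"tx":0,"ty":0,"tz":0,"roll":0}]'
python3 f.py
python3 -m handwheel '[{"tx":0,"ty":0.5,"tz":0,"roll":-0.0045},{"tx":0,"ty":0.5,"tz":0,"roll":-0.0045},{"tx":0,"ty":0,"tz":0,"roll":0},{"tx":0,"ty":0,"tz":0,"roll":0}]'
python3 f.py
```

```text
t: 10.83
tool_pos: [0.5212, -0.0584, 0.1152]
tool_rot: [3.134, 0.212, -0.001]
contact_force: [-1.8, -0.4, 6.6]
opening: 0.0197
grip_force: 29.7
t 11.13 th 187.96 r 0.1096 z 0.1152 Ftan 0.91 Frad 1.56 Fz 7.06 sd [0.35 0.29 0.21] M [-0.175  0.162 -0.095]
t: 11.47
tool_pos: [0.5214, -0.0593, 0.1151]
tool_rot: [-3.133, -0.226, 0.001]
contact_force: [-0.8, -0.9, 6.6]
opening: 0.0197
grip_force: 29.7
t 11.77 th 188.45 r 0.1096 z 0.1152 Ftan 0.94 Frad 1.27 Fz 7.28 sd [0.31 0.46 0.19] M [-0.118  0.19  -0.071]
```

```bash
python3 -m handwheel '[{"tx":0,"ty":0.4,"tz":0,"roll":-0.0036},{"tx":0,"ty":0.4,"tz":0,"roll":-0.0036},{"tx":0,"ty":0,"tz":0,"roll":0},{"tx":0,"ty":0,"tz":0,"roll":0}]'
python3 f.py
python3 -m handwheel '[{"tx":0,"ty":0.25,"tz":0,"roll":-0.0023},{"tx":0,"ty":0.25,"tz":0,"roll":-0.0023},{"tx":0,"ty":0,"tz":0,"roll":0},{"tx":0,"ty":0,"tz":0,"roll":0}]'
python3 f.py
```

```text
t: 12.1
tool_pos: [0.5215, -0.0601, 0.1152]
tool_rot: [-3.133, -0.238, 0.001]
contact_force: [-1.7, -1.4, 6.0]
opening: 0.0195
grip_force: 29.7
t 12.40 th 188.85 r 0.1096 z 0.1152 Ftan 0.85 Frad 1.30 Fz 6.86 sd [0.46 0.49 0.36] M [-0.11   0.168 -0.102]
t: 12.73
tool_pos: [0.5215, -0.0605, 0.1152]
tool_rot: [-3.132, -0.245, 0.001]
contact_force: [-1.0, -0.6, 7.8]
opening: 0.0193
grip_force: 29.7
t 13.03 th 189.10 r 0.1096 z 0.1152 Ftan 0.97 Frad 1.08 Fz 7.43 sd [0.42 0.44 0.4 ] M [-0.121  0.189 -0.088]
```

```bash
python3 -m handwheel '[{"tx":0,"ty":0.25,"tz":0,"roll":-0.0023},{"tx":0,"ty":0.25,"tz":0,"roll":-0.0023},{"tx":0,"ty":0,"tz":0,"roll":0},{"tx":0,"ty":0,"tz":0,"roll":0}]'
python3 f.py
python3 -m handwheel '[{"tx":0,"ty":0.2,"tz":0,"roll":-0.0018},{"tx":0,"ty":0.2,"tz":0,"roll":-0.0018},{"tx":0,"ty":0,"tz":0,"roll":0}]'
python3 f.py
```

```text
t: 13.37
tool_pos: [0.5216, -0.061, 0.1151]
tool_rot: [-3.131, -0.252, 0.001]
contact_force: [-1.3, -0.7, 6.6]
opening: 0.0194
grip_force: 29.7
t 13.67 th 189.37 r 0.1096 z 0.1152 Ftan 0.39 Frad 1.43 Fz 6.90 sd [0.49 0.53 0.29] M [-0.118  0.206 -0.108]
t: 13.92
tool_pos: [0.5217, -0.0614, 0.1152]
tool_rot: [-3.131, -0.258, 0.001]
contact_force: [-1.1, -0.7, 8.4]
opening: 0.0194
grip_force: 29.7
t 14.22 th 189.57 r 0.1097 z 0.1151 Ftan 0.49 Frad 1.47 Fz 7.53 sd [0.45 0.48 0.65] M [-0.123  0.207 -0.097]
```

```bash
python3 -m handwheel '[{"tx":0,"ty":0.15,"tz":0,"roll":-0.0014},{"tx":0,"ty":0.15,"tz":0,"roll":-0.0014},{"tx":0,"ty":0,"tz":0,"roll":0}]'
python3 f.py
python3 -m handwheel '[{"tx":0,"ty":0.15,"tz":0,"roll":-0.0014},{"tx":0,"ty":0.15,"tz":0,"roll":-0.0014},{"tx":0,"ty":0,"tz":0,"roll":0}]'
python3 f.py
```

```text
t: 14.47
tool_pos: [0.5217, -0.0617, 0.1151]
tool_rot: [-3.131, -0.262, 0.001]
contact_force: [-2.2, -0.8, 7.0]
opening: 0.0197
grip_force: 29.7
t 14.77 th 189.72 r 0.1096 z 0.1152 Ftan 0.25 Frad 1.54 Fz 7.07 sd [0.32 0.34 0.35] M [-0.121  0.194 -0.087]
t: 15.02
tool_pos: [0.5218, -0.062, 0.1151]
tool_rot: [-3.13, -0.266, 0.001]
contact_force: [-1.0, -1.2, 6.9]
opening: 0.0194
grip_force: 29.7
t 15.32 th 189.88 r 0.1096 z 0.1152 Ftan 0.45 Frad 1.27 Fz 7.32 sd [0.27 0.5  0.41] M [-0.084  0.173 -0.101]
```

```bash
python3 -m handwheel '[{"tx":0,"ty":0.2,"tz":0,"roll":-0.0018},{"tx":0,"ty":0.2,"tz":0,"roll":-0.0018},{"tx":0,"ty":0,"tz":0,"roll":0}]'
python3 f.py
python3 -m handwheel '[{"tx":0,"ty":0.2,"tz":0,"roll":-0.0018},{"tx":0,"ty":0.1,"tz":0,"roll":-0.001},{"tx":0,"ty":0,"tz":0,"roll":0}]'
python3 f.py
```

```text
t: 15.57
tool_pos: [0.5218, -0.0623, 0.1151]
tool_rot: [-3.129, -0.272, 0.001]
contact_force: [-0.7, -0.7, 6.9]
opening: 0.0194
grip_force: 29.7
t 15.87 th 190.01 r 0.1097 z 0.1151 Ftan -0.13 Frad 1.36 Fz 7.18 sd [0.4  0.74 0.26] M [-0.034  0.202 -0.104]
t: 16.12
tool_pos: [0.5218, -0.0624, 0.1151]
tool_rot: [-3.128, -0.276, 0.001]
contact_force: [-1.2, -0.1, 7.6]
opening: 0.0197
grip_force: 29.7
t 16.42 th 190.06 r 0.1097 z 0.1151 Ftan -0.52 Frad 1.21 Fz 7.23 sd [0.51 0.33 0.26] M [ 0.083  0.235 -0.136]
```

Contact: the tangential force fell from +0.9 to −0.5 N, the motion stalled and the moment stepped, all at the predicted 190°. The hook is home with about 1.4 N, so I ease the plunger up now.

```bash
python3 -m handwheel '[{"tx":0,"ty":0,"tz":-0.3,"roll":0},{"tx":0,"ty":0,"tz":-0.5,"roll":0},{"tx":0,"ty":0,"tz":-0.5,"roll":0},{"tx":0,"ty":0,"tz":-0.5,"roll":0},{"tx":0,"ty":0,"tz":-0.5,"roll":0},{"tx":0,"ty":0,"tz":-0.5,"roll":0},{"tx":0,"ty":0,"tz":-0.5,"roll":0},{"tx":0,"ty":0,"tz":-0.5,"roll":0},{"tx":0,"ty":0,"tz":-0.5,"roll":0},{"tx":0,"ty":0,"tz":-0.4,"roll":0},{"tx":0,"ty":0,"tz":0,"roll":0}]'
python3 f.py
python3 -m handwheel '[{"tx":0,"ty":0,"tz":-0.3,"roll":0},{"tx":0,"ty":0,"tz":-0.3,"roll":0},{"tx":0,"ty":0,"tz":0,"roll":0}]'
python3 f.py
```

```text
t: 17.33
tool_pos: [0.5218, -0.0624, 0.1193]
tool_rot: [-3.129, -0.276, 0.001]
contact_force: [-1.1, 0.5, 4.9]
opening: 0.0195
grip_force: 29.5
t 17.63 th 190.07 r 0.1096 z 0.1194 Ftan -0.79 Frad 0.32 Fz 5.76 sd [0.29 0.57 0.47] M [ 0.151  0.065 -0.126]
t: 17.88
tool_pos: [0.5218, -0.0624, 0.1198]
tool_rot: [-3.129, -0.276, 0.001]
contact_force: [-0.7, 1.8, 4.8]
opening: 0.0193
grip_force: 29.5
t 18.18 th 190.12 r 0.1097 z 0.1198 Ftan -2.16 Frad 0.40 Fz 4.62 sd [0.41 0.33 0.52] M [ 0.294  0.145 -0.12 ]
```

```bash
python3 -m handwheel '[{"tx":0,"ty":-0.15,"tz":0,"roll":0.0014},{"tx":0,"ty":0,"tz":-0.2,"roll":0},{"tx":0,"ty":0,"tz":0,"roll":0}]'
python3 f.py
python3 -m handwheel '[{"tx":0,"ty":-0.1,"tz":-0.2,"roll":0.001},{"tx":0,"ty":0,"tz":-0.2,"roll":0},{"tx":0,"ty":0,"tz":0,"roll":0}]'
python3 f.py
```

```text
t: 18.43
tool_pos: [0.5219, -0.0625, 0.12]
tool_rot: [-3.129, -0.274, 0.001]
contact_force: [-1.6, 2.1, 4.1]
opening: 0.0198
grip_force: 29.4
t 18.73 th 190.15 r 0.1097 z 0.1200 Ftan -1.79 Frad 0.93 Fz 3.85 sd [0.39 0.42 0.45] M [ 0.318  0.19  -0.108]
t: 18.98
tool_pos: [0.5219, -0.0625, 0.1205]
tool_rot: [3.13, 0.273, -0.001]
contact_force: [-1.6, 1.3, 3.6]
opening: 0.0193
grip_force: 29.4
t 19.28 th 190.14 r 0.1096 z 0.1205 Ftan -1.21 Frad 1.61 Fz 4.00 sd [0.55 0.66 0.51] M [ 0.242  0.349 -0.113]
```

```bash
python3 -m handwheel '[{"tx":0,"ty":0,"tz":-0.2,"roll":0},{"tx":0,"ty":0,"tz":-0.2,"roll":0},{"tx":0,"ty":0,"tz":0,"roll":0}]'
python3 f.py
python3 -m handwheel '[{"tx":0,"ty":0,"tz":-0.2,"roll":0},{"tx":0,"ty":0,"tz":-0.2,"roll":0},{"tx":0,"ty":0,"tz":0,"roll":0}]'
python3 f.py
```

```text
t: 19.53
tool_pos: [0.5219, -0.0625, 0.1209]
tool_rot: [3.13, 0.273, -0.001]
contact_force: [-2.8, 1.5, 3.5]
opening: 0.0194
grip_force: 29.4
t 19.83 th 190.14 r 0.1096 z 0.1209 Ftan -1.52 Frad 2.22 Fz 3.49 sd [0.28 0.28 0.46] M [ 0.173  0.431 -0.111]
t: 20.08
tool_pos: [0.5219, -0.0625, 0.1213]
tool_rot: [-3.13, -0.273, 0.001]
contact_force: [-2.9, 1.4, 4.8]
opening: 0.0194
grip_force: 29.4
t 20.38 th 190.14 r 0.1096 z 0.1213 Ftan -1.08 Frad 2.97 Fz 3.53 sd [0.39 0.47 0.32] M [ 0.172  0.513 -0.092]
```

```bash
cat > c.py <<'E'
from h import *
snap('wrist','w7')
for n in('w5','w6','w7'):
    im,d,P=cloud(n,'wrist');z=P[...,2]; p=np.load('pics/'+n+'.npz')['pos']
    r=im.astype(int); m=(r[...,0]>90)&(r[...,1]<.45*r[...,0])&(r[...,2]<.45*r[...,0])&(z>.10)&(z<.17); c=P[m].mean(0);print(n,m.sum(),np.median(P[m][:,2]).round(4),np.median(P[m][:,2])-p[2],c.round(4),p.round(4))
    b=(z>.05)&(z<.075); b[:, :]&=True
    a=np.hypot(P[...,0]-.5227,P[...,1]+.0608)<.02
    q=P[b&a]; print(len(q), q.mean(0) if len(q) else '')
E
python3 c.py
```

```text
w5 1466 0.1482 0.021789813344810283 [ 0.5226 -0.0373  0.148 ] [ 0.5204 -0.0373  0.1264]
303 [ 0.52420839 -0.06133298  0.06385001]
w6 1479 0.1369 0.02182981912023696 [ 0.5224 -0.0395  0.1367] [ 0.5203 -0.0396  0.1151]
335 [ 0.52425032 -0.06102564  0.06394637]
w7 1498 0.1431 0.02180133792662678 [ 0.524  -0.062   0.1429] [ 0.5219 -0.0625  0.1213]
16 [ 0.51655599 -0.06526423  0.0506164 ]
```

```bash
python3 -m handwheel '[{"tx":0.1,"ty":0,"tz":-0.2,"roll":0},{"tx":0.1,"ty":0,"tz":-0.2,"roll":0},{"tx":0,"ty":0,"tz":0,"roll":0}]'
python3 f.py
python3 -m handwheel '[{"tx":0.1,"ty":0,"tz":-0.2,"roll":0},{"tx":0,"ty":0,"tz":-0.1,"roll":0},{"tx":0,"ty":0,"tz":0,"roll":0}]'
python3 f.py
```

```text
t: 20.68
tool_pos: [0.5219, -0.0625, 0.1216]
tool_rot: [-3.13, -0.273, 0.001]
contact_force: [-4.8, 0.3, 3.5]
opening: 0.0194
grip_force: 29.4
t 20.98 th 190.13 r 0.1096 z 0.1216 Ftan -1.30 Frad 4.87 Fz 3.76 sd [0.59 0.53 0.49] M [ 0.076  0.8   -0.097]
t: 21.23
tool_pos: [0.5219, -0.0625, 0.1219]
tool_rot: [-3.13, -0.273, 0.002]
contact_force: [-5.3, 0.6, 3.7]
opening: 0.0197
grip_force: 29.4
t 21.53 th 190.13 r 0.1096 z 0.1219 Ftan -1.16 Frad 5.14 Fz 3.34 sd [0.38 0.37 0.46] M [ 0.081  0.839 -0.058]
```

```bash
python3 -m handwheel '[{"tx":-0.2,"ty":0,"tz":0,"roll":0},{"tx":-0.3,"ty":0,"tz":-0.2,"roll":0},{"tx":0,"ty":0,"tz":0,"roll":0}]'
python3 f.py
python3 -m handwheel '[{"tx":0,"ty":0,"tz":-0.2,"roll":0},{"tx":0,"ty":0,"tz":-0.1,"roll":0},{"tx":0,"ty":0,"tz":0,"roll":0}]'
python3 f.py
```

```text
t: 21.78
tool_pos: [0.5219, -0.0624, 0.122]
tool_rot: [-3.13, -0.273, -0.001]
contact_force: [-2.7, 0.5, 0.1]
opening: 0.0196
grip_force: 29.3
t 22.08 th 190.11 r 0.1096 z 0.1220 Ftan -0.98 Frad 1.90 Fz -0.12 sd [0.96 0.43 0.5 ] M [ 0.115  0.346 -0.105]
t: 22.33
tool_pos: [0.5218, -0.0625, 0.1222]
tool_rot: [-3.13, -0.273, -0.0]
contact_force: [0.3, -0.1, -3.4]
opening: 0.0196
grip_force: 29.4
t 22.63 th 190.14 r 0.1097 z 0.1223 Ftan 0.33 Frad -0.57 Fz -2.96 sd [0.5  0.32 0.38] M [ 0.048 -0.03  -0.094]
```

Caught: Fz fell sharply at the expected height (plunger pressed about 6 mm). I ease back 0.25 mm to take my own pull off, then open.

```bash
python3 -m handwheel '[{"tx":0,"ty":0,"tz":0.25,"roll":0},{"tx":0,"ty":0,"tz":0,"roll":0}]'
python3 f.py; python3 c.py | tail -2
```

```text
t: 22.8
tool_pos: [0.5219, -0.0625, 0.1224]
tool_rot: [3.13, 0.273, 0.0]
contact_force: [0.2, 0.5, -4.1]
opening: 0.0198
grip_force: 29.4
t 23.10 th 190.15 r 0.1097 z 0.1224 Ftan 0.04 Frad 0.20 Fz -3.30 sd [0.38 0.32 0.34] M [ 0.015 -0.018 -0.09 ]
w7 1485 0.1441 0.02173133790065676 [ 0.524 -0.062  0.144] [ 0.5219 -0.0625  0.1224]
20 [ 0.5168127  -0.06314906  0.05317593]
```

```bash
python3 -m handwheel '[{"tx":0,"ty":0,"tz":0.2,"roll":0},{"tx":0,"ty":0,"tz":0,"roll":0},{"tx":0,"ty":0,"tz":0,"roll":0}]'
python3 f.py
```

```text
t: 23.4
tool_pos: [0.5219, -0.0625, 0.1223]
tool_rot: [3.13, 0.273, 0.0]
contact_force: [-0.4, 0.0, -2.7]
opening: 0.0196
grip_force: 29.5
t 23.70 th 190.15 r 0.1097 z 0.1222 Ftan 0.02 Frad 0.33 Fz -2.48 sd [0.65 0.57 0.56] M [ 0.036  0.051 -0.094]
```

```bash
python3 -m handwheel '[{"tx":0,"ty":0,"tz":0.25,"roll":0},{"tx":0,"ty":0,"tz":0,"roll":0},{"tx":0,"ty":0,"tz":0,"roll":0}]'
python3 f.py
```

```text
t: 23.95
tool_pos: [0.5219, -0.0625, 0.1221]
tool_rot: [-3.13, -0.273, -0.0]
contact_force: [-1.4, -0.2, -0.4]
opening: 0.0189
grip_force: 29.6
t 24.25 th 190.15 r 0.1096 z 0.1221 Ftan -0.46 Frad 1.00 Fz -0.32 sd [0.13 0.37 0.52] M [ 0.091  0.249 -0.091]
```

The gripper now carries no load. I open gradually and rise straight up.

```bash
Z='x'
python3 -m handwheel '[{"tx":0,"ty":0,"tz":0,"roll":0},{"tx":0,"ty":0,"tz":0,"roll":0},{"tx":0,"ty":0,"tz":0,"roll":0}]' 24 20
python3 -m handwheel '[{"tx":0,"ty":0,"tz":0,"roll":0},{"tx":0,"ty":0,"tz":0,"roll":0},{"tx":0,"ty":0,"tz":0,"roll":0},{"tx":0,"ty":0,"tz":0,"roll":0}]' 45
python3 -m handwheel '[{"tx":0,"ty":0,"tz":-3,"roll":0},{"tx":0,"ty":0,"tz":-8,"roll":0},{"tx":0,"ty":0,"tz":-12,"roll":0},{"tx":0,"ty":0,"tz":-15,"roll":0},{"tx":0,"ty":0,"tz":-15,"roll":0},{"tx":0,"ty":0,"tz":-15,"roll":0},{"tx":0,"ty":0,"tz":-15,"roll":0},{"tx":-10,"ty":0,"tz":-12,"roll":0},{"tx":-20,"ty":0,"tz":-5,"roll":0},{"tx":-20,"ty":0,"tz":0,"roll":0},{"tx":-10,"ty":0,"tz":0,"roll":0},{"tx":0,"ty":0,"tz":0,"roll":0}]'
python3 - <<'E'
from h import *
snap('wrist','w8');snap('scene','s8')
im,d,P=cloud('w8','wrist');z=P[...,2]
r=im.astype(int); m=(r[...,0]>90)&(r[...,1]<.45*r[...,0])&(r[...,2]<.45*r[...,0])&(z>.10)&(z<.17);print(m.sum(),P[m].mean(0),np.median(P[m][:,2]))
m=(z>.036)&(z<.046)&(np.hypot(P[...,0]-.5255,P[...,1]+.0594)<.06); print('carrier',cv2.minAreaRect(P[m][:,:2].astype(np.float32)))
a=cv2.imread('pics/s8.png')[140:225,200:310]; b=cv2.resize(a,None,fx=4,fy=4,interpolation=cv2.INTER_CUBIC)
w=cv2.imread('pics/w8.png'); w=cv2.resize(w,(340,255)); o=np.zeros((340,780,3),np.uint8); o[:,:440]=b; o[:255,440:]=w; cv2.imwrite('pics/fin.png',o)
E
```

```text
t: 24.5
tool_pos: [0.5222, -0.0626, 0.1222]
tool_rot: [3.129, 0.273, 0.002]
contact_force: [0.5, -0.6, 0.1]
opening: 0.0237
grip_force: 0.0
t: 24.83
tool_pos: [0.5219, -0.0625, 0.1219]
tool_rot: [3.13, 0.273, 0.0]
contact_force: [0.4, 0.5, 0.3]
opening: 0.0447
grip_force: 0.0
t: 25.83
tool_pos: [0.462, -0.0732, 0.2237]
tool_rot: [3.129, 0.271, 0.003]
contact_force: [-0.6, 0.4, -0.0]
opening: 0.0451
grip_force: 0.0
674 [ 0.52242801 -0.06242215  0.14391134] 0.14391912136995472
carrier ((0.5255957245826721, -0.059666167944669724), (0.0679934024810791, 0.08407904207706451), 8.582792282104492)
```

View pics/fin.png

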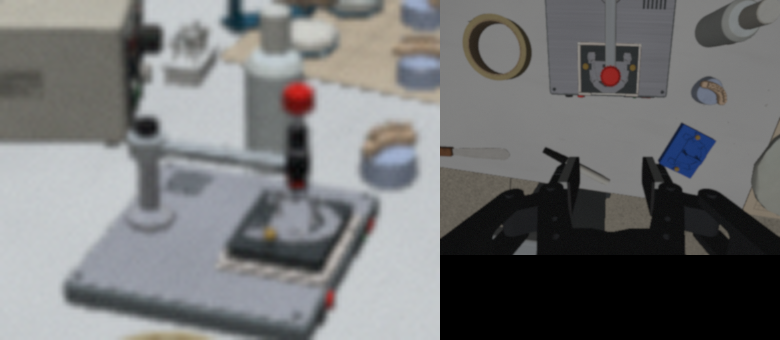

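The cap (298,98) stays down at 143.9 mm, 6 mm below its rest height, so the hook holds the bar. The carrier is within 0.3 mm of where it was, and the gripper is clear of everything.

```bash
python3 -c "
from station import ctrl
print(ctrl.finish_job())"
```

```text
the job is handed in; nothing more can be done
None
```

The anode is connected and the job is handed in: the hook holds the loop's bar from below under its own spring, the carrier moved less than 0.5 mm, and the gripper touches nothing. While the plunger was rising, my upward pull briefly put an estimated 8 N on the bar, under the 9 N that bends it.

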